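Open the weight case and load the check weight on the balance

TASK

Get the balance ready for its daily check: on the black weight case with the handle on its lid, flip the toggle latch at its front fully open, raise the lid by the handle until it leans back on its stop without letting it slam, then take the largest weight (500 g) out of the foam and set it gently, upright, in the middle of the balance pan. Let go of everything, leave the lid and latch open, the smaller weights in their pockets and the other things on the bench where they are.

Things in the scene. Friction and masses are not known exactly. Their poses are not given: they have to be found in the camera images.
- case: Black plastic transit case, fixed; base 140 (x) by 260 (y) by 80 high, closed lid top at z 114, walls 5. Origin: centre of the underside; x from the front (latch side, to the robot) to the rear (hinges), y to the robot's left, z up. Grey foam inside up to z 50, with four square pockets in a row at x -15: 500 g weight at y -82, two 200 g at y -20 and 36, 100 g at y 90.
- latch_pin (a point): Pivot pin of the steel toggle lever in the middle of the case front: 11 proud of the front face, 68 above the bench, axis along the case's y. Fixed. When closed a wire bail on the lever hooks over a keeper on the lid and holds it shut; it comes off by itself as the lever opens.
- latch (a joint): Angle of the toggle lever about latch_pin: 0 closed (hangs down along the case front); grows as its lower end is pulled outwards and up; stop at 2.5. Over-centre: about 0.15 N m (about 5 N at latch_tab) holds it shut, fading to none at 0.46; past that it springs open by itself and comes to rest at about 2.0, which is open (it points outwards and a little up, clear of the lid).
- latch_tab (a point): Hold point of the lever: when closed 28 below latch_pin and 11 further out (22 from the case front, 40 above the bench), mid-width; moves with it. The lever is a steel channel 24 wide (case's y), 9 to 19 from the case front, its last 15 flared out to 27, ending 46 below the pin. Free on both sides: pinched by its sides it turns between the fingers.
- lid (a joint): Angle of the lid about lid_hinge: 0 closed, grows as it opens up and back, stop at 1.70 (97 degrees), where it stays by its weight. Lid 0.5 to 0.75 kg: let go below about 1.15 it falls shut, above about 1.3 it falls back onto its stop. Up to 5 N upwards at the handle raises it.
- lid_hinge (a point): Hinge line of the lid (the case's y axis), 2 behind the rear face of the case, 80 above the bench, middle of the width. Fixed in the case.
- lid_handle (a point): Middle of the round bar of the bow handle on the lid: bar 12 thick, along the case's y, 88 free between its posts, axis 34 above the lid's top face and 18 behind the lid's front face; closed: 124 before and 68 above lid_hinge. Moves with the lid; with the lid open it stands behind the lid, whose upper edge is then about 35 above it.
- weight_500: The largest of four stainless knob weights, 500 g, 66 high: body 38 across and 48 high, neck 16 across, knob 24 across from z 54 to 66. Origin: centre of its underside, z up. Stands in a 46 square pocket whose floor is 18 above the bench, so its top is at z 84.
- weight_200a: 200 g knob weight, 48 high, body 28 and knob 18 across; origin: centre of its underside. To be left in its pocket.
- weight_200b: Second 200 g knob weight, the same. To be left in its pocket.
- weight_100: 100 g knob weight, 40 high, body 22 and knob 15 across; origin: centre of its underside. To be left in its pocket.
- balance: White top-pan balance, fixed, 290 (x) by 200 (y), housing 66 high, keys and display on the slope towards the robot; stands to the other side of the bench from the case. Origin: centre of its underside, x away from the robot.
- pan_top (a point): Centre of the upper face of the round steel pan, 150 across, 82 above the bench, 50 behind the balance's origin. The pan gives 1 per 5 N, at most 4.
- fork: Small wooden weight fork with a brass end, 150 by 10 by 7, lying between case and balance. Leave alone.
- caliper: Digital caliper, 235 by 75 by 13, lying at the right. Leave alone.
- multimeter: Hand multimeter, 165 by 80 by 36, lying at the left. Leave alone.
- label_roll: Roll of paper labels, 84 across, 26 high, at the left. Leave alone.
- bottle: White plastic bottle, 60 across, 150 high, upright behind the gap between case and balance. Leave alone.
- brush: Dusting brush with a wooden handle, 160 long, lying at the right. Leave alone.

How it is judged:
On the way, in this order (a step that is already met when the one before it is completed fails the run):
1. the toggle lever is flipped open (beyond 1.6 rad) (value of joint latch above 1.6 rad), for 0.2 s.
2. the lid is raised back to its stop (beyond 1.6 rad) (value of joint lid above 1.6 rad), for 0.2 s.
At the end, for the whole second after the job is handed in: The lever is open (beyond 1.6 rad), the lid leans on its stop (beyond 1.6 rad), the 500 g weight stands upright (within 0.1 rad) and still on the balance pan, its centre within 25 mm of the pan's centre, and the three smaller weights are still in their pockets (moved less than 20 mm) (value of joint each of latch, lid above 1.6 rad and horizontal distance between weight_500 and pan_top below 0.025 m and distance between weight_500 and pan_top below 0.026 m and angle between weight_500's own z axis and vertical below 0.1 rad and contact force between weight_500 and balance above 3 N and linear speed of weight_500 below 0.02 m/s and distance of each of weight_200a, weight_200b, weight_100 from where it was at the start of the episode below 0.02 m); the robot touches nothing.
It fails at once if the lid is slammed or thrown (faster than 4 rad/s) (velocity of joint lid above 4 rad/s or velocity of joint lid below -4 rad/s).
It fails at once if the weight is dropped or pressed onto the balance (more than 25 N) (contact force between weight_500 and balance above 25 N).
It fails at once if something else on the bench is pushed aside (more than 30 mm) (distance of any of fork, caliper, multimeter, label_roll, bottle, brush from where it was at the start of the episode above 0.03 m).
It also fails if it takes over 69 s, if anything falls off the work surface, if the arm or the gripper's body presses on something with over 40 N, if the wrist force passes 120 N, or if a joint passes its speed limit or range.

ROBOT

A 6-joint arm with a two-finger parallel gripper is mounted at the origin on the work surface. World frame = base frame: x ahead of the robot, y to its left, z up, the work surface at z = 0. Lengths are in m, angles in rad, forces in N, time in s.
With the tool pointing down it reaches from about 0.25 to 0.775 m from the base axis. Payload 4 kg.
Tool frame: the origin (TCP) lies on the centre line of the jaws, within the pads' length; the fingertips stand 25 mm ahead of it and the grasp point (between the pads) lies 6 mm ahead of it; z points along the fingers, y is the line along which they close (so a half turn about z gives the same grasp; the last joint's range is limited). The gripper opens to 94 mm and grips with 3 to 60 N. Pads are 16 mm wide; open, the fingers measure 119 mm over their backs; the gripper's body (75 mm by 177 mm) begins 78 mm behind the grasp point.
Start: joints at [-1.413, 0.087, 1.371, -0, 1.684, -0.103], TCP at [0.142, -0.531, 0.231] pointing down, gripper open.
Joint ranges: [-3.1, 3.1], [-0.76, 2.03], [0.27, 2.55], [-1.08, 4.22], [0.17, 2.65], [-2.57, 2.57]. Speed limits (rad/s): [2.79, 2.79, 3.14, 3.14, 3.14, 3.14].

INTERFACE

Orientations are given as [roll, pitch, yaw] about the fixed x, y, z axes, in that order (R = Rz(yaw) Ry(pitch) Rx(roll)).
In Python, from bench import sensors, optics, ticket gives the robot as it stands.
- The arm moves only by the tool send_rows, never from a script. Its argument "rows" is a list of rows, each a list of 6 numbers: the shift along the world's x, y, z in mm, then the turn, a rotation vector about the world's x, y, z in rad. In form: [[x, y, z, wx, wy, wz], ...]. A call has 1 to 8 rows; each row shifts and turns the commanded pose from where the row before left it; what a row does not reach is not made up. A row lasts 1/12 s, in which the tool goes at most 41.7 mm and 7.16 degrees, less where a joint would pass 70% of its speed; a pose out of reach is approached as far as the arm can. A call is refused whole if a number of a shift passes 41.7 or a number of a turn 0.125, either way. A call with a gripper value outside its range is refused whole. "grip" is the finger opening in mm, from 0 to 94, set as the call begins (left out, the last holds). The fingers move at their own pace and stop on an object; the grip force is fixed at half the most. Time passes only in rows, so rows that do not move let the fingers close. It gives the time, the measured TCP pose, the force, the opening and the grip force at its end, in the units of the state.
- sensors.get_obs(): the state, without advancing time (a new reading comes with each control period).
- optics.snapshot(name): name is "scene" or "side" or "wrist"; returns the picture (480x640x3 uint8, red, green, blue); there is no depth.
- optics.camera_model(name): a dict with "vertical_fov" (degrees; the focal length in pixels is half the picture's height over the tangent of half this angle, whatever the lens; pixels are square), "cx", "cy" (the principal point, pixels), "R" (3x3) and "t" (3): a world point X has camera coordinates R X + t. Camera axes: x right, y down, z forward; pixel columns grow to the right and rows downward; lengths in m; the calibration is good to about 2 mm. A picture is of the moment at which its call begins: read the wrist's pose just before it. camera_model takes no time and is no camera call; for the wrist camera it gives the pose at the moment of the call.
- ticket.close_job(): hands the job in; it is judged then, once.
The state is a dict: "time": time; "joint_positions": joint angles; "qvel": joint speeds; "joint_torque": joint torques, N m; "tool_pos": TCP position; "ee_rot": TCP orientation; "wrist_force": force on the tool from outside, world axes, zero at the start; "wrist_torque": the same for the moment, N m; "width": finger opening in m; "finger_force": force on a finger pad.
Only numpy, scipy, OpenCV 4.12 (cv2) and the standard library are available. Lean on these libraries where they do the work, as an engineer would, in place of code of your own. Each camera call takes 0.05 s, during which the arm holds its last target. There are 200 camera calls.

## Working session

There is one attempt and no reset: what is moved stays moved. The work goes in short steps, Python scripts to look and compute and a tool call to move; the robot and the scene stay as the last step left them, time stands still between calls to the robot, and variables do not carry over. Pictures are saved under pics/ and viewed, at most 10 in all, crops included, and the job is handed in when it is done.

Besides the shell and the picture viewer there is one more tool, called after "Emit:" as name(argument=value, ...), one argument or row to a line, values as JSON. send_rows: Moves the arm, as the interface text tells. Its arguments: {"type":"object","properties":{"rows":{"type":"array"},"grip":{"type":"number"}},"required":["rows"]}

```bash
mkdir -p pics; cat > h.py <<'E'
import numpy as np, cv2
from bench import sensors, optics, ticket
def snap(n,f):
    m=optics.camera_model(n); im=optics.snapshot(n); cv2.imwrite('pics/'+f,im[:,:,::-1]); return m,im
def ray(m,u,v):
    f=240/np.tan(np.radians(m['vertical_fov'])/2); R=np.array(m['R']);t=np.array(m['t'])
    d=R.T@np.array([(u-m['cx'])/f,(v-m['cy'])/f,1]); return -R.T@t,d/np.linalg.norm(d)
def onz(m,u,v,z):
    c,d=ray(m,u,v); return c+d*(z-c[2])/d[2]
def tri(*rs):
    A=np.zeros((3,3));b=np.zeros(3)
    for c,d in rs:
        P=np.eye(3)-np.outer(d,d);A+=P;b+=P@c
    return np.linalg.solve(A,b)
def proj(m,X):
    f=240/np.tan(np.radians(m['vertical_fov'])/2);p=np.array(m['R'])@np.array(X)+np.array(m['t'])
    return np.array([m['cx']+f*p[0]/p[2],m['cy']+f*p[1]/p[2]])
E
python3 - <<'E'
from h import *
a={}
ims=[]
for n in ['scene','side','wrist']:
    m,im=snap(n,n+'0.png'); print(n,m['vertical_fov'],m['cx'],m['cy'],np.round(-np.array(m['R']).T@np.array(m['t']),3)); np.save(n+'0.npy',m,allow_pickle=True)
print(sensors.get_obs())
E
```

```text
scene 48.49279684019716 323.3725417741305 242.83048610522877 [1.092 0.937 0.843]
side 48.36582997723601 327.58546847715496 245.73655629435132 [-0.034  0.647  1.095]
wrist 58.20837978734685 317.29483755229063 237.65129665557168 [ 0.223 -0.509  0.384]
{'time': 0.15, 'joint_positions': array([-1.41313735e+00,  8.77809339e-02,  1.37188007e+00, -3.44240925e-05,
        1.68359393e+00, -1.03107681e-01]), 'qvel': array([-0.00030377, -0.00398221, -0.00274847,  0.00014167,  0.00182759,
       -0.0001665 ]), 'joint_torque': array([ 6.69008805e-04, -3.40645158e+01, -3.02795362e+01,  7.17384252e-02,
        3.04705999e-02, -1.14943477e-04]), 'tool_pos': array([ 0.14172361, -0.53104136,  0.22958908]), 'ee_rot': array([-3.13993568e+00, -1.37059937e-04,  2.60762701e-01]), 'wrist_force': array([ 0.41018758, -0.048226  , -0.55514304]), 'wrist_torque': array([ 0.0287228 , -0.03090098, -0.01890526]), 'finger_force': 0.0, 'width': 0.09389150813330674}
```

View pics/scene0.png

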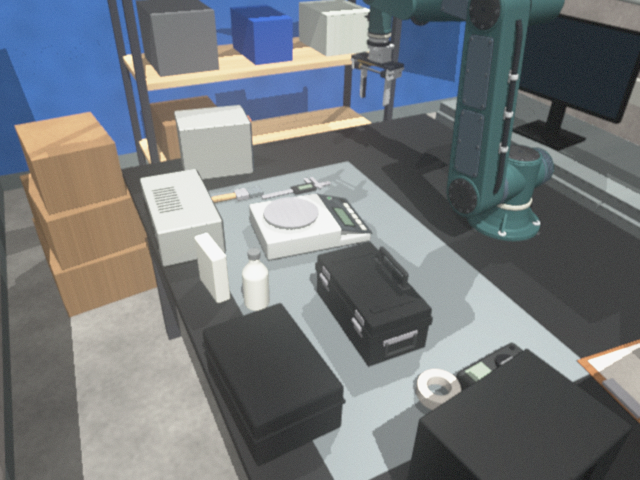

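View pics/side0.png

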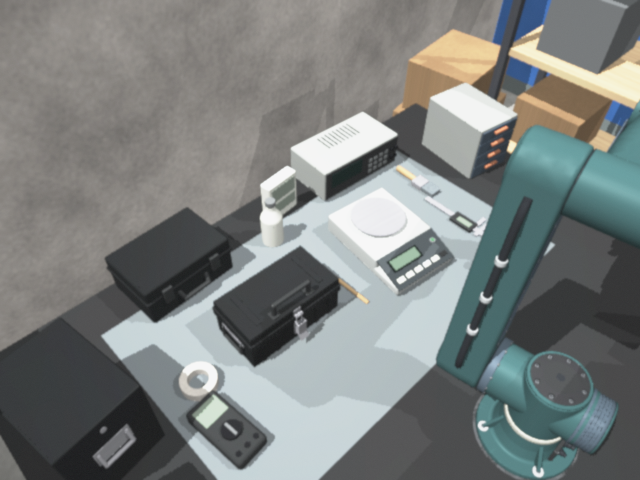

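The scene view shows the case at about (372,305) and the pan at (291,212). In the side view, the case with the bow handle is at (278,305), its latch at (300,320) and the pan at (379,217). I'll enlarge the case in both views.

```bash
python3 - <<'E'
import cv2,numpy as np
a=cv2.imread('pics/side0.png')[240:370,205:350]; b=cv2.imread('pics/scene0.png')[235:365,305:440]
f=lambda x:cv2.convertScaleAbs(cv2.resize(x,(400,600) if 0 else (x.shape[1]*4,x.shape[0]*4),interpolation=cv2.INTER_CUBIC),alpha=1.8,beta=20)
cv2.imwrite('pics/ca.png',f(a)); cv2.imwrite('pics/cb.png',f(b))
for n in ['side','scene']:
    im=cv2.imread(f'pics/{n}0.png'); 
    m=np.load(n+'0.npy',allow_pickle=True).item()
    from h import onz
    # pan: greyish vs white housing
    x,y=(379,217) if n=='side' else (291,212)
    print(n,im[y,x],im[y-3:y+4,x-45:x+46:5].mean(0).astype(int).tolist())
    ff=im.copy();mask=np.zeros((482,642),np.uint8)
    cv2.floodFill(ff,mask,(x,y),(0,0,255),(3,3,3),(3,3,3))
    c=max(cv2.findContours(mask[1:-1,1:-1],0,2)[0],key=cv2.contourArea)
    e=cv2.fitEllipse(cv2.convexHull(c)); print(e, onz(m,*e[0],.082))
E
```

```text
side [240 237 237] [[247, 247, 247], [247, 247, 247], [247, 247, 247], [245, 245, 245], [242, 240, 240], [241, 239, 239], [240, 238, 238], [240, 238, 237], [240, 238, 237], [239, 237, 236], [239, 236, 236], [239, 236, 236], [240, 237, 237], [240, 237, 237], [238, 236, 235], [247, 247, 247], [246, 246, 246], [230, 229, 222], [216, 214, 202]]
((377.9720153808594, 223.57154846191406), (67.6353759765625, 94.80587005615234), 98.98328399658203) [ 0.57718659 -0.16496053  0.082     ]
scene [223 221 222] [[195, 195, 186], [168, 172, 170], [244, 245, 245], [244, 245, 245], [225, 223, 224], [225, 223, 224], [224, 223, 223], [224, 222, 223], [224, 222, 223], [224, 222, 223], [224, 222, 223], [225, 223, 224], [224, 222, 223], [225, 223, 224], [224, 221, 222], [244, 245, 245], [244, 245, 244], [144, 145, 141], [119, 129, 117]]
((290.72003173828125, 211.4732208251953), (28.26791000366211, 53.554107666015625), 91.04039764404297) [ 0.60184012 -0.18766609  0.082     ]
```

View pics/ca.png

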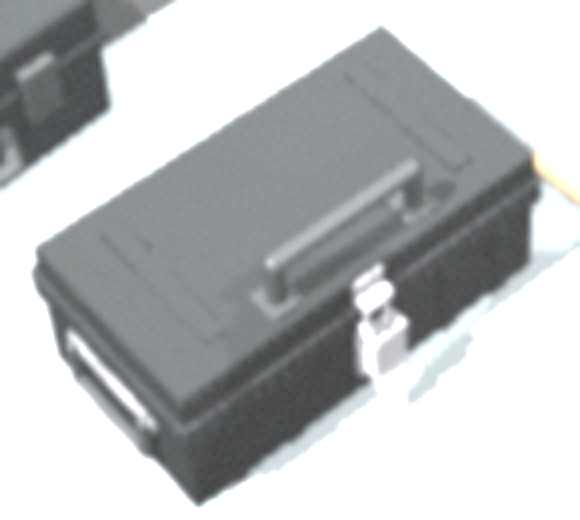

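View pics/cb.png

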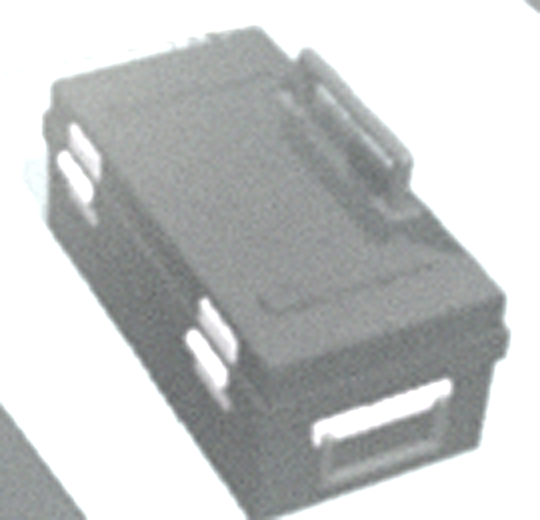

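The side crop shows lid corners at about (380,28), (533,155), (178,405) and (38,258), the handle bar from (270,265) to (415,165), and the latch lever at (383,345). The scene crop shows the same corners at (52,85), (262,28), (505,300) and (265,370), with the bar from (305,55) to (405,165).

```bash
python3 - <<'E'
from h import *
S=np.load('side0.npy',allow_pickle=True).item();C=np.load('scene0.npy',allow_pickle=True).item()
s=lambda u,v:(205+u/4,240+v/4); c=lambda u,v:(305+u/4,235+v/4)
P={}
for k,a,b in [('RR',(380,28),(52,85)),('FR',(533,155),(262,28)),('FL',(178,405),(505,300)),('RL',(38,258),(265,370)),('hL',(270,262),(405,162)),('hR',(414,163),(303,53))]:
    P[k]=tri(ray(S,*s(*a)),ray(C,*c(*b)))
    print(k,P[k].round(4),onz(S,*s(*a),.114).round(4)[:2],onz(C,*c(*b),.114).round(4)[:2])
d=P['hR']-P['hL'];print('yaw bar',np.arctan2(d[0],-d[1]), 'len',np.linalg.norm(d))
for a,b in [('FR','FL'),('RR','RL')]:
    d=P[b]-P[a];print(np.arctan2(-d[0],d[1]),np.linalg.norm(d))
im=cv2.imread('pics/side0.png').astype(int)
mk=((np.ptp(im,axis=2)>=1)&(im.mean(2)>232)&(im.mean(2)<243)).astype(np.uint8)[170:260,330:430]
cs=max(cv2.findContours(cv2.morphologyEx(mk,cv2.MORPH_OPEN,np.ones((3,3))),0,2)[0],key=cv2.contourArea)
e=cv2.fitEllipse(cv2.convexHull(cs));uv=(e[0][0]+330,e[0][1]+170);print(e,uv,onz(S,*uv,.082))
print('pan tri',tri(ray(S,*uv),ray(C,290.72,211.47)))
print('latch tab px', onz(S,*s(383,345),.04), onz(S,*s(368,277),.1))
E
```

```text
RR [0.641  0.0573 0.1077] [0.636  0.0621] [0.6448 0.0634]
FR [0.5025 0.0615 0.1097] [0.4998 0.0648] [0.5059 0.0655]
FL [0.5133 0.3202 0.1081] [0.5098 0.3226] [0.518  0.3247]
RL [0.6484 0.3119 0.1043] [0.6391 0.319 ] [0.6543 0.3153]
hL [0.5274 0.2414 0.147 ] [0.5473 0.2266] [0.5007 0.2092]
hR [0.5244 0.1368 0.1472] [0.5435 0.1196] [0.4972 0.0978]
yaw bar -0.028938815345369694 len 0.10460298382163352
-0.04167428958750719 0.25899416376152
-0.028789569066189503 0.2547468708552594
((47.322532653808594, 45.8060302734375), (36.40098190307617, 55.378448486328125), 93.86225128173828) (377.3225326538086, 215.8060302734375) [ 0.59823672 -0.18571423  0.082     ]
pan tri [ 0.6005517  -0.18899803  0.07975735]
latch tab px [0.50000584 0.18582764 0.04      ] [0.50936832 0.18723077 0.1       ]
```

Two views put the case centre at about (0.577, 0.188) with yaw about -0.035, the handle bar at z 0.147, and the pan at (0.600, -0.188, 0.080). Next I'll go in front of the latch with the tool tilted 45°.

Emit:
send_rows(
  rows=[
    [11, 30, 0, 0, 0, -0.037],
    [11, 30, 0, 0, 0, -0.037],
    [11, 30, 0, 0, 0, -0.037],
    [11, 30, 0, 0, 0, -0.037],
    [11, 30, 0, 0, 0, -0.037],
    [11, 30, 0, 0, 0, -0.037],
    [11, 30, 0, 0, 0, -0.037],
    [11, 30, 0, 0, 0, -0.036],
  ],
  grip=94,
)

```text
time: 0.82
tool_pos: [0.2299, -0.2898, 0.2302]
ee_rot: [-3.141, -0.0, -0.037]
wrist_force: [0.3, 0.3, 0.0]
width: 0.094
finger_force: 0.0
```

Emit:
send_rows(
  rows=[
    [12, 30, 0, 0, 0, 0],
    [12, 30, 0, 0, 0, 0],
    [12, 30, 0, -0.001, -0.04, 0],
    [12, 30, 0, -0.002, -0.06, 0],
    [12, 30, 0, -0.002, -0.06, 0],
    [12, 30, -5, -0.002, -0.06, 0],
    [12, 30, -5, -0.002, -0.06, 0],
    [12, 30, -5, -0.002, -0.06, 0],
  ],
)

```text
time: 1.48
tool_pos: [0.326, -0.0503, 0.2155]
ee_rot: [-3.141, -0.344, -0.036]
wrist_force: [0.4, 0.0, -0.3]
width: 0.0943
finger_force: 0.0
```

Emit:
send_rows(
  rows=[
    [12, 30, -10, -0.002, -0.06, 0],
    [12, 30, -10, -0.002, -0.06, 0],
    [12, 30, -10, -0.002, -0.06, 0],
    [12, 30, -15, -0.002, -0.06, 0],
    [12, 30, -15, -0.002, -0.06, 0],
    [12, 30, -15, -0.002, -0.06, 0],
    [12, 30, -15, -0.002, -0.06, 0],
    [10, 30, -20, -0.001, -0.03, 0],
  ],
)

```text
time: 2.15
tool_pos: [0.4186, 0.1745, 0.1131]
ee_rot: [3.14, -0.765, -0.036]
wrist_force: [0.6, -1.0, -0.1]
width: 0.0939
finger_force: 0.0
```

```bash
python3 - <<'E'
from h import *
o=sensors.get_obs();print({k:np.round(o[k],3) for k in o})
m,im=snap('wrist','w1.png');np.save('w1.npy',m,allow_pickle=True)
cy=np.array([np.sin(.035),np.cos(.035),0]);cx=np.array([np.cos(.035),-np.sin(.035),0]);C=np.array([.577,.188,0])
for q in [(-.081,0,.068),(-.092,0,.04),(-.052,0,.148),(-.07,.13,.114)]: print(q,proj(m,C+q[0]*cx+q[1]*cy+[0,0,q[2]]).round(1))
E
```

```text
{'time': np.float64(2.15), 'joint_positions': array([ 0.545, -0.48 ,  2.261, -0.578,  0.773,  2.451]), 'qvel': array([ 0.998,  1.154, -0.047, -1.521, -0.655,  2.175]), 'joint_torque': array([ -2.897, -15.49 , -28.599,  -0.034,  -1.429,  -1.814]), 'tool_pos': array([0.419, 0.174, 0.113]), 'ee_rot': array([ 3.14 , -0.765, -0.036]), 'wrist_force': array([ 0.574, -1.046, -0.119]), 'wrist_torque': array([ 0.056,  0.266, -0.03 ]), 'finger_force': np.float64(0.0), 'width': np.float64(0.094)}
(-0.081, 0, 0.068) [284.6 217.2]
(-0.092, 0, 0.04) [287.1 255.3]
(-0.052, 0, 0.148) [274.7  68.7]
(-0.07, 0.13, 0.114) [ 13.1 151.1]
```

View pics/w1.png

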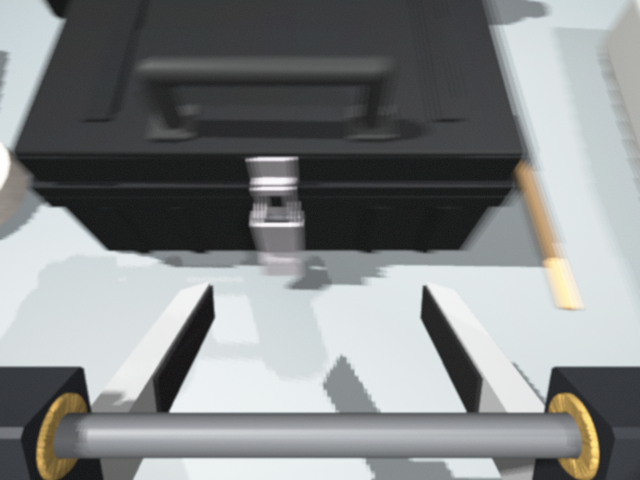

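The wrist view is blurred by motion. It shows the lever at about (280,240), the handle bar at (265,70) and the fork at (550,240). Joint 6 is close to its limit, so I'll reduce the tilt, settle and re-measure.

Emit:
send_rows(
  rows=[
    [0, 0, 0, 0.002, 0.055, 0],
    [0, 0, 0, 0.002, 0.055, 0],
    [0, 0, 0, 0.002, 0.055, 0],
    [0, 0, 0, 0.002, 0.055, 0],
    [0, 0, 0, 0, 0, 0],
  ],
)

```text
time: 2.62
tool_pos: [0.421, 0.1723, 0.115]
ee_rot: [3.139, -0.542, -0.04]
wrist_force: [0.1, -1.0, 0.4]
width: 0.0939
finger_force: 0.0
```

```bash
cat > w.py <<'E'
from h import *
cyw=-.035
C=np.array([.577,.188,0])
def cs(q,C=C,y=cyw):
    return C+np.array([q[0]*np.cos(y)-q[1]*np.sin(y),q[0]*np.sin(y)+q[1]*np.cos(y),q[2]])
def obs():
    o=sensors.get_obs();print({k:np.round(o[k],4).tolist() for k in ['time','joint_positions','tool_pos','ee_rot','wrist_force','width','finger_force']})
E
python3 - <<'E'
from w import *
obs()
m,im=snap('wrist','w2.png');np.save('w2.npy',m,allow_pickle=True)
for q in [(-.081,0,.068),(-.092,0,.04),(-.09,.012,.05),(-.09,-.012,.05),(-.052,0,.148),(-.07,.13,.114)]: print(q,proj(m,cs(q)).round(1))
cv2.imwrite('pics/w2c.png',cv2.resize(im[20:330,0:560,::-1],None,fx=1.4,fy=1.4))
E
```

```text
{'time': 2.6167, 'joint_positions': [0.4347, -0.3988, 2.1158, -0.2963, 0.9552, 2.1605], 'tool_pos': [0.421, 0.1723, 0.115], 'ee_rot': [3.1388, -0.5421, -0.0402], 'wrist_force': [0.0523, -1.0364, 0.3634], 'width': 0.0939, 'finger_force': 0.0}
(-0.081, 0, 0.068) [278.7 193.4]
(-0.092, 0, 0.04) [282.3 226.8]
(-0.09, 0.012, 0.05) [260.4 218.9]
(-0.09, -0.012, 0.05) [301.7 218.7]
(-0.052, 0, 0.148) [262.3  49.4]
(-0.07, 0.13, 0.114) [-19.5 136. ]
```

View pics/w2c.png

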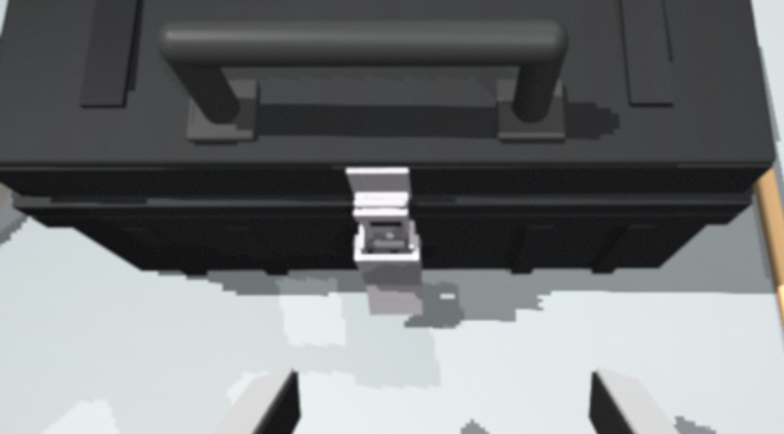

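The sharp wrist view shows the lever centred at about (277,202) and the bar at (259,51). Both are within 2–3 px of my predictions. Moving onto the lever.

Emit:
send_rows(
  rows=[
    [20, 20, 0, 0, 0, 0],
    [7, 0, -12, 0, 0, 0],
    [7, 0, -12, 0, 0, 0],
    [7, 0, -12, 0, 0, 0],
    [7, 0, -12, 0, 0, 0],
    [7, 0, -10, 0, 0, 0],
    [7, 0, -10, 0, 0, 0],
    [0, 0, 0, 0, 0, 0],
  ],
)

```text
time: 3.33
tool_pos: [0.4796, 0.1911, 0.0421]
ee_rot: [3.134, -0.537, -0.037]
wrist_force: [-0.8, -0.1, -0.6]
width: 0.0941
finger_force: 0.0
```

```bash
python3 -c "
from w import *
obs()"
```

```text
{'time': 3.3333, 'joint_positions': [0.4146, -0.1384, 2.081, -0.3475, 0.7408, 2.2276], 'tool_pos': [0.4796, 0.1911, 0.0421], 'ee_rot': [3.1343, -0.5368, -0.0372], 'wrist_force': [-0.7507, -0.0712, -0.5849], 'width': 0.0941, 'finger_force': 0.0}
```

Emit:
send_rows(
  rows=[
    [4, 0, 4, 0, 0, 0],
    [0, 0, 0, 0, 0, 0],
    [0, 0, 0, 0, 0, 0],
    [0, 0, 0, 0, 0, 0],
    [0, 0, 0, 0, 0, 0],
    [0, 0, 0, 0, 0, 0],
  ],
  grip=10,
)

```text
time: 3.83
tool_pos: [0.4853, 0.1923, 0.0497]
ee_rot: [3.137, -0.542, -0.038]
wrist_force: [-0.0, -1.1, 0.1]
width: 0.0575
finger_force: 0.0
```

Emit:
send_rows(
  rows=[
    [0, 0, -2, 0, 0, 0],
    [0, 0, 0, 0, 0, 0],
    [0, 0, 0, 0, 0, 0],
    [0, 0, 0, 0, 0, 0],
    [0, 0, 0, 0, 0, 0],
    [0, 0, 0, 0, 0, 0],
    [0, 0, 0, 0, 0, 0],
    [0, 0, 0, 0, 0, 0],
  ],
)

```text
time: 4.5
tool_pos: [0.4852, 0.1919, 0.0471]
ee_rot: [3.136, -0.541, -0.038]
wrist_force: [-0.2, -2.0, 0.2]
width: 0.024
finger_force: 30.0
```

Emit:
send_rows(
  rows=[
    [-4, 0, 1, 0, 0, 0],
    [-4, 0, 2, 0, 0, 0],
    [-3, 0, 2, 0, 0, 0],
    [-3, 0, 3, 0, 0, 0],
    [-3, 0, 3, 0, 0, 0],
    [-2, 0, 3, 0, 0, 0],
    [-2, 0, 4, 0, 0, 0],
    [-1, 0, 4, 0, 0, 0],
  ],
)

```text
time: 5.17
tool_pos: [0.4612, 0.1926, 0.0672]
ee_rot: [3.138, -0.536, -0.039]
wrist_force: [-1.0, 5.3, -6.2]
width: 0.023
finger_force: 30.0
```

Emit:
send_rows(
  rows=[
    [0, 0, 4, 0, 0, 0],
    [0, 0, 4, 0, 0, 0],
    [1, 0, 4, 0, 0, 0],
    [1, 0, 4, 0, 0, 0],
    [0, 0, 0, 0, 0, 0],
    [0, 0, 0, 0, 0, 0],
  ],
)

```text
time: 5.67
tool_pos: [0.4626, 0.1926, 0.0834]
ee_rot: [3.138, -0.535, -0.039]
wrist_force: [-7.3, 4.9, -2.3]
width: 0.0235
finger_force: 30.0
```

```bash
python3 - <<'E'
from w import *
obs()
m,im=snap('wrist','w3.png')
cv2.imwrite('pics/w3c.png',cv2.resize(im[::,::,::-1],None,fx=.8,fy=.8))
E
```

```text
{'time': 5.6667, 'joint_positions': [0.4348, -0.2325, 2.0636, -0.3184, 0.8528, 2.2002], 'tool_pos': [0.4626, 0.1926, 0.0834], 'ee_rot': [3.1379, -0.5346, -0.0391], 'wrist_force': [-7.3487, 4.8973, -2.3218], 'width': 0.0235, 'finger_force': 30.0006}
```

View pics/w3c.png

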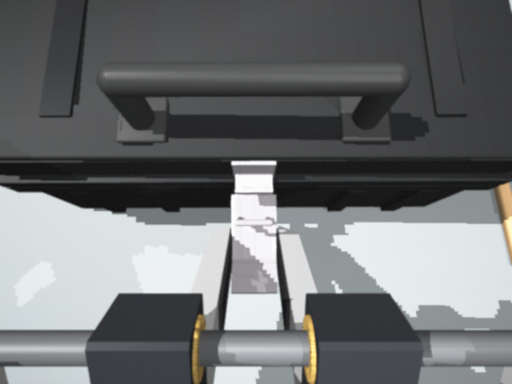

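The wrist view shows the lever pulled out between the fingers, at (255,245) in the 0.8-scale picture. I'll release it, back off, then turn the tool to vertical with the jaws across the handle bar.

Emit:
send_rows(
  rows=[
    [0, 0, 0, 0, 0, 0],
    [0, 0, 0, 0, 0, 0],
    [0, 0, 0, 0, 0, 0],
    [0, 0, 0, 0, 0, 0],
    [-5, 0, 8, 0, 0, 0],
    [-10, 0, 17, 0, 0, 0],
    [-15, 0, 25, 0, 0, 0],
    [-15, 0, 25, 0, 0, 0],
  ],
  grip=60,
)

```text
time: 6.38
tool_pos: [0.4193, 0.1916, 0.161]
ee_rot: [3.136, -0.54, -0.039]
wrist_force: [0.5, 0.3, 0.7]
width: 0.06
finger_force: 0.0
```

Emit:
send_rows(
  rows=[
    [-5, 0, 25, 0, 0.09, 0],
    [0, 0, 25, 0, 0.09, 0],
    [0, 0, 20, 0, 0.09, 0],
    [0, 0, 15, 0, 0.09, 0],
    [0, 0, 0, 0, 0.09, 0],
    [0, 0, 0, 0, 0.09, 0],
    [0, 0, 0, 0, 0, 0.12],
    [0, 0, 0, 0, 0, 0.12],
  ],
)

```text
time: 7.05
tool_pos: [0.4164, 0.1918, 0.2456]
ee_rot: [3.117, -0.001, 0.212]
wrist_force: [0.3, 0.2, 0.4]
width: 0.06
finger_force: 0.0
```

```bash
python3 - <<'E'
from w import *
obs()
m,im=snap('side','s3.png')
cv2.imwrite('pics/s3c.png',cv2.resize(im[200:400,180:400,::-1],None,fx=2.8,fy=2.8,interpolation=cv2.INTER_CUBIC))
E
```

```text
{'time': 7.05, 'joint_positions': [0.3253, -0.1174, 1.5431, -0.0246, 1.7178, 1.6809], 'tool_pos': [0.4164, 0.1918, 0.2456], 'ee_rot': [3.1172, -0.0008, 0.2117], 'wrist_force': [0.2512, 0.1758, 0.4111], 'width': 0.06, 'finger_force': 0.0}
```

View pics/s3c.png

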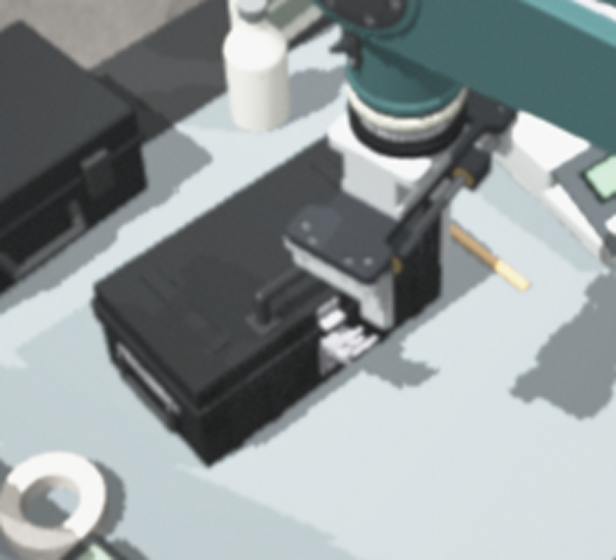

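The side view shows the lever standing out and up at about (350,340) in the crop. The case and fork have not moved. Next is the turn and the move over the handle.

Emit:
send_rows(
  rows=[
    [10, 0, 0, 0.012, 0.003, 0.12],
    [10, 0, 0, 0.012, 0.002, 0.12],
    [10, 0, 0, 0, 0, 0.12],
    [10, 0, 0, 0, 0, 0.12],
    [10, 0, 0, 0, 0, 0.12],
    [10, 0, 0, 0, 0, 0.12],
    [10, 0, 0, 0, 0, 0.12],
    [10, 0, 0, 0, 0, 0.12],
  ],
)

```text
time: 7.77
tool_pos: [0.4955, 0.1921, 0.2462]
ee_rot: [3.141, -0.005, 1.171]
wrist_force: [-0.8, -0.6, 0.0]
width: 0.06
finger_force: 0.0
```

Emit:
send_rows(
  rows=[
    [10, 0, 0, 0, 0, 0.12],
    [10, -1, 0, 0, 0, 0.12],
    [8, 0, 0, 0, 0, 0.12],
    [0, 0, -5, 0, 0, 0.005],
    [0, 0, -10, 0, 0, 0],
    [0, 0, -15, 0, 0, 0],
    [0, 0, -15, 0, 0, 0],
    [0, 0, 0, 0, 0, 0],
  ],
)

```text
time: 8.43
tool_pos: [0.5206, 0.1907, 0.196]
ee_rot: [-3.134, -0.002, 1.529]
wrist_force: [-0.5, 0.6, -1.3]
width: 0.0602
finger_force: 0.0
```

```bash
python3 - <<'E'
from w import *
obs()
m,im=snap('wrist','w4.png')
for q in [(-.052,0,.148),(-.052,.044,.148),(-.052,-.044,.148)]: print(q,proj(m,cs(q)).round(1))
E
```

```text
{'time': 8.4333, 'joint_positions': [0.2465, 0.1105, 1.4135, 0.0041, 1.6239, 0.2883], 'tool_pos': [0.5206, 0.1907, 0.196], 'ee_rot': [-3.1343, -0.0021, 1.5291], 'wrist_force': [-0.5014, 0.6182, -1.2606], 'width': 0.0602, 'finger_force': 0.0}
(-0.052, 0, 0.148) [326.9 284.6]
(-0.052, 0.044, 0.148) [326.9 199. ]
(-0.052, -0.044, 0.148) [326.9 361. ]
```

View pics/w4.png

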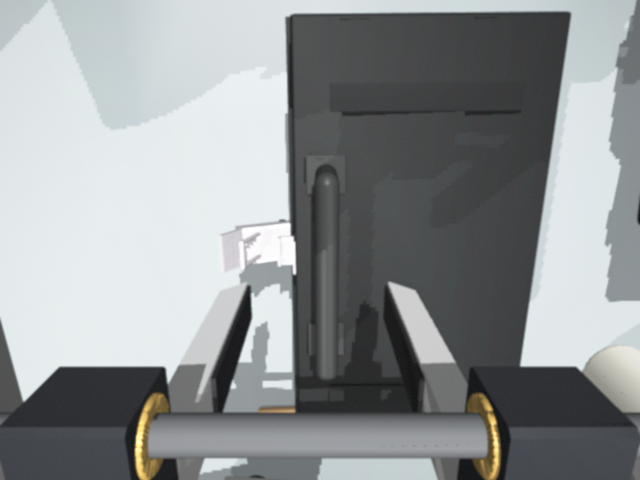

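The bar lies at u about 326, as predicted, centred between the fingers, and the lever is open at (255,250). Descending and gripping the bar.

Emit:
send_rows(
  rows=[
    [4, 0, -10, -0.007, 0, 0],
    [0, 0, -12, 0, 0, 0],
    [0, 0, -12, 0, 0, 0],
    [0, 0, -8, 0, 0, 0],
    [0, 0, 0, 0, 0, 0],
    [0, 0, 0, 0, 0, 0],
    [0, 0, 0, 0, 0, 0],
    [0, 0, 0, 0, 0, 0],
  ],
  grip=6,
)

```text
time: 9.15
tool_pos: [0.5249, 0.1913, 0.1583]
ee_rot: [-3.136, 0.003, 1.532]
wrist_force: [-3.9, 0.1, 2.7]
width: 0.0111
finger_force: 30.0
```

Emit:
send_rows(
  rows=[
    [0, 0, 0, 0, 0, 0],
    [0, 0, 0, 0, 0, 0],
    [0, 0, 0, 0, 0, 0],
    [0, 0, 0, 0, 0, 0],
  ],
)

```text
time: 9.48
tool_pos: [0.5249, 0.1913, 0.1584]
ee_rot: [-3.136, 0.003, 1.533]
wrist_force: [-6.9, 0.6, 1.1]
width: 0.0111
finger_force: 30.0
```

Emit:
send_rows(
  rows=[
    [4, 0, 6, 0, 0, 0],
    [6, 0, 9, 0, 0, 0],
    [6, -1, 8, 0, 0, 0],
    [7, 0, 7, 0, 0, 0],
    [7, 0, 6, 0, 0, 0],
    [7, 0, 6, 0, 0, 0],
    [8, -1, 5, 0, 0, 0],
    [8, 0, 5, 0, 0, 0],
  ],
)

```text
time: 10.15
tool_pos: [0.5764, 0.1895, 0.2141]
ee_rot: [-3.134, 0.003, 1.533]
wrist_force: [-11.5, -2.4, 11.3]
width: 0.011
finger_force: 30.0
```

Emit:
send_rows(
  rows=[
    [7, 0, 6, 0, 0, 0],
    [8, 0, 5, 0, 0, 0],
    [9, -1, 4, 0, 0, 0],
    [9, 0, 3, 0, 0, 0],
    [9, 0, 2, 0, 0, 0],
    [9, 0, 2, 0, 0, 0],
    [9, -1, 1, 0, 0, 0],
    [9, 0, 0, 0, 0, 0],
  ],
)

```text
time: 10.82
tool_pos: [0.6492, 0.1868, 0.2359]
ee_rot: [3.14, 0.003, 1.532]
wrist_force: [-1.8, -1.3, 1.8]
width: 0.0108
finger_force: 30.0
```

Emit:
send_rows(
  rows=[
    [9, 0, -1, 0, 0, 0],
    [9, 0, -1, 0, 0, 0],
    [9, -1, -2, 0, 0, 0],
    [9, 0, -2, 0, 0, 0],
    [9, 0, -3, 0, 0, 0],
    [9, -1, -3, 0, 0, 0],
    [8, 0, -4, 0, 0, 0],
    [8, 0, -4, 0, 0, 0],
  ],
)

```text
time: 11.48
tool_pos: [0.7206, 0.1844, 0.2132]
ee_rot: [3.14, 0.004, 1.531]
wrist_force: [0.3, -3.1, 3.4]
width: 0.0112
finger_force: 30.0
```

Emit:
send_rows(
  rows=[
    [5, 0, -3, 0, 0, 0],
    [5, 0, -4, 0, 0, 0],
    [2, 0, -2, 0, 0, 0],
    [0, 0, 0, 0, 0, 0],
    [0, 0, 0, 0, 0, 0],
    [0, 0, 0, 0, 0, 0],
  ],
)

```text
time: 11.98
tool_pos: [0.7321, 0.184, 0.2049]
ee_rot: [3.14, 0.004, 1.531]
wrist_force: [0.1, -5.4, 5.2]
width: 0.0112
finger_force: 30.0
```

```bash
python3 - <<'E'
from w import *
obs()
m,im=snap('scene','c5.png')
cv2.imwrite('pics/c5c.png',cv2.resize(im[140:380,240:480,::-1],None,fx=2.5,fy=2.5,interpolation=cv2.INTER_CUBIC))
E
```

```text
{'time': 11.9833, 'joint_positions': [0.1731, 0.5709, 0.8009, -0.0047, 1.7687, 0.2121], 'tool_pos': [0.7321, 0.184, 0.2049], 'ee_rot': [3.1395, 0.0043, 1.5309], 'wrist_force': [0.0943, -5.3864, 5.2429], 'width': 0.0112, 'finger_force': 29.9961}
```

View pics/c5c.png

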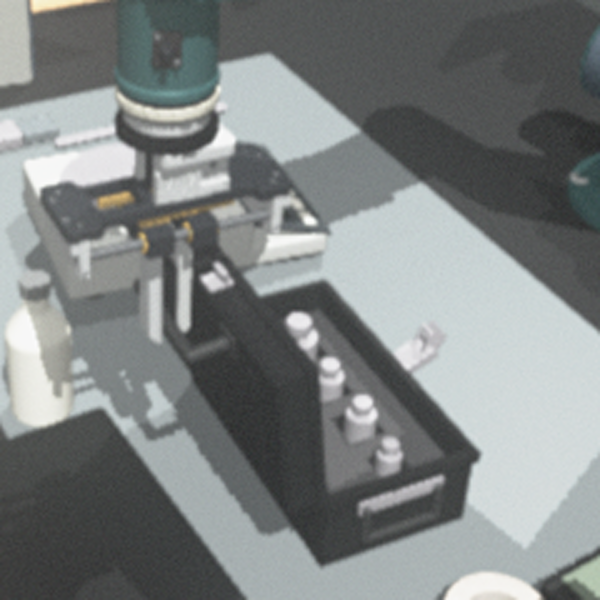

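The scene crop shows the lid standing upright with the four weights in the foam, the 500 g one at (300,330), and the lever open at (425,345). I'll open the jaws slightly and rise clear of the lid.

Emit:
send_rows(
  rows=[
    [0, 0, 0, 0, 0, 0],
    [0, 0, 0, 0, 0, 0],
    [0, 0, 0, 0, 0, 0],
    [2, 0, 3, 0, 0, 0],
    [0, 0, 8, 0, 0, 0],
    [0, 0, 15, 0, 0, 0],
    [0, 0, 20, 0, 0, 0],
    [0, 0, 25, 0, 0, 0],
  ],
  grip=24,
)

```text
time: 12.7
tool_pos: [0.7327, 0.1855, 0.2743]
ee_rot: [-3.138, 0.003, 1.533]
wrist_force: [0.4, 0.6, 0.6]
width: 0.0239
finger_force: 0.0
```

Emit:
send_rows(
  rows=[
    [0, 0, 25, 0, 0, 0],
    [0, 0, 25, 0, 0, 0],
    [-20, -8, 0, 0, 0, 0.12],
    [-20, -8, 0, 0, 0, 0.12],
    [-20, -8, 0, 0, 0, 0.12],
    [-20, -8, 0, 0, 0, 0.12],
    [-20, -8, 0, 0, 0, 0.12],
    [-20, -8, 0, 0, 0, 0.12],
  ],
  grip=49,
)

```text
time: 13.37
tool_pos: [0.6123, 0.1373, 0.3259]
ee_rot: [3.14, 0.003, 2.259]
wrist_force: [0.8, -0.2, 1.0]
width: 0.0488
finger_force: 0.0
```

Emit:
send_rows(
  rows=[
    [-20, -8, 0, 0, 0, 0.12],
    [-20, -8, 0, 0, 0, 0.12],
    [-16, -8, 0, 0, 0, 0.12],
    [0, -4, -10, 0, 0, 0.12],
    [0, 0, -20, 0, 0, 0.12],
    [0, 0, -20, 0, 0, 0.12],
    [0, 0, -20, 0, 0, 0.12],
    [0, 0, 0, 0, 0, 0.015],
  ],
)

```text
time: 14.03
tool_pos: [0.5554, 0.1093, 0.2511]
ee_rot: [-3.141, -0.005, 3.11]
wrist_force: [-0.6, 0.2, -0.7]
width: 0.0493
finger_force: 0.0
```

```bash
python3 - <<'E'
from w import *
obs()
m,im=snap('wrist','w6.png');np.save('w6.npy',m,allow_pickle=True)
for q in [(-.015,-.082,.084),(-.015,-.02,.066),(-.065,-.125,.08)]: print(q,cs(q),proj(m,cs(q)).round(1))
E
```

```text
{'time': 14.0333, 'joint_positions': [0.094, 0.1238, 1.2902, 0.0002, 1.7326, -1.4453], 'tool_pos': [0.5554, 0.1093, 0.2511], 'ee_rot': [-3.1412, -0.005, 3.1101], 'wrist_force': [-0.6014, 0.1889, -0.7212], 'width': 0.0493, 'finger_force': 0.0}
(-0.015, -0.082, 0.084) [0.55913977 0.10657511 0.084     ] [313.2 228.4]
(-0.015, -0.02, 0.066) [0.56130933 0.16853714 0.066     ] [389.7 222.9]
(-0.065, -0.125, 0.08) [0.5076657  0.06535109 0.08      ] [255.9 162.3]
```

View pics/w6.png

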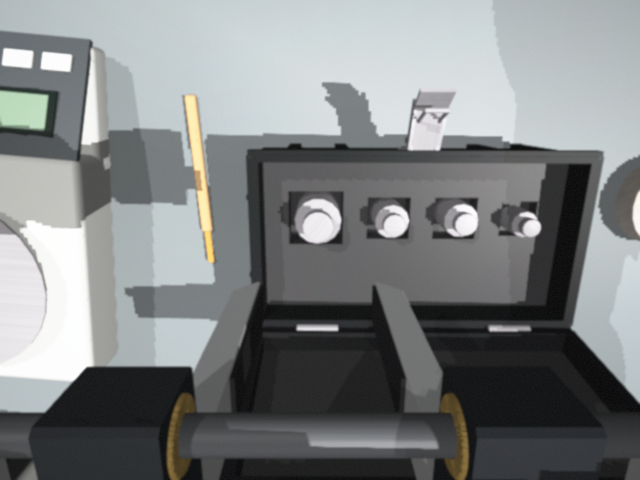

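The wrist view shows the 500 g knob at about (319,222), the smaller knobs at (394,221), (463,218) and (530,226), the fork at (200,180) and the lever open at (432,115). That used up the picture allowance, so from here I'll work from numbers only.

```bash
cat >> w.py <<'E'
def knob(im,u,v,r=40,th=215):
    u,v=int(u),int(v); roi=im[v-r:v+r,u-r:u+r].mean(2)
    out=[]
    for t in (th,225,235):
        cs_=cv2.findContours((roi>t).astype(np.uint8),0,2)[0]
        if not cs_: continue
        c=max(cs_,key=cv2.contourArea);(x,y),rad=cv2.minEnclosingCircle(c)
        out.append((t,round(x+u-r,1),round(y+v-r,1),round(rad,1),cv2.contourArea(c)))
    g=cv2.GaussianBlur(roi.astype(np.uint8),(3,3),0)
    h=cv2.HoughCircles(g,cv2.HOUGH_GRADIENT,1,10,param1=60,param2=12,minRadius=10,maxRadius=34)
    if h is not None: out.append([(round(x+u-r,1),round(y+v-r,1),round(R,1)) for x,y,R in h[0][:4].astype(float)])
    return out
E
python3 - <<'E'
from w import *
im=cv2.imread('pics/w6.png'); m=np.load('w6.npy',allow_pickle=True).item()
print(knob(im,319,222)); print(onz(m,319,222,.084))
# pan edge + case outer corners on wrist view
for uv in [(248,150),(603,150)]: print(onz(m,*uv,.08))
E
```

```text
[(215, 318.0, 220.9, 22.1, 1018.0), (225, 316.5, 228.0, 16.1, 627.5), (235, 318.2, 226.7, 13.9, 525.5), [(np.float64(316.5), np.float64(213.5), np.float64(28.8)), (np.float64(317.5), np.float64(224.5), np.float64(25.2)), (np.float64(315.5), np.float64(234.5), np.float64(26.4)), (np.float64(305.5), np.float64(215.5), np.float64(17.7))]]
[0.5542043 0.1111987 0.084    ]
[0.49844888 0.06011519 0.08      ]
[0.50665648 0.32369558 0.08      ]
```

Emit:
send_rows(
  rows=[
    [3, 0, -10, 0, 0, 0],
    [3, 0, -20, 0, 0, 0],
    [0, 0, -20, 0, 0, 0],
    [0, 0, -10, 0, 0, 0],
    [0, 0, 0, 0, 0, 0],
    [0, 0, 0, 0, 0, 0],
  ],
)

```text
time: 14.58
tool_pos: [0.5636, 0.1093, 0.1958]
ee_rot: [3.141, 0.003, 3.106]
wrist_force: [-0.1, -0.3, 0.5]
width: 0.049
finger_force: 0.0
```

```bash
python3 - <<'E'
from w import *
obs()
m,im=snap('wrist','w7.png');np.save('w7.npy',m,allow_pickle=True)
m6=np.load('w6.npy',allow_pickle=True).item()
p=onz(m6,319,222,.084); q=proj(m,p);print(p,q); print(knob(im,*q,r=50))
E
```

```text
{'time': 14.5833, 'joint_positions': [0.0928, 0.1476, 1.3726, -0.0001, 1.6183, -1.4428], 'tool_pos': [0.5636, 0.1093, 0.1958], 'ee_rot': [3.1413, 0.0031, 3.1064], 'wrist_force': [-0.0887, -0.3141, 0.5452], 'width': 0.049, 'finger_force': 0.0}
[0.5542043 0.1111987 0.084    ] [318.74096899 229.56791286]
[(215, 317.3, 227.3, 26.3, 1479.0), (225, 317.4, 227.5, 26.2, 1329.0), (235, 317.1, 236.4, 17.6, 824.0), [(np.float64(316.5), np.float64(228.5), np.float64(27.7)), (np.float64(316.5), np.float64(214.5), np.float64(24.3)), (np.float64(321.5), np.float64(239.5), np.float64(23.2)), (np.float64(310.5), np.float64(238.5), np.float64(24.5))]]
```

```bash
python3 - <<'E'
from w import *
m6=np.load('w6.npy',allow_pickle=True).item();m=np.load('w7.npy',allow_pickle=True).item()
print(onz(m6,317.2,227.4,.084),onz(m,317.1,236.4,.084),tri(ray(m6,317.2,227.4),ray(m,317.1,236.4)))
im=cv2.imread('pics/w7.png').mean(2).astype(int)
print(im[200:264:3,317].tolist()); print(im[236,285:352:3].tolist()); 
E
```

```text
[0.55845862 0.10968037 0.084     ] [0.55872939 0.10998966 0.084     ] [0.55629909 0.1099129  0.09210731]
[107, 238, 241, 241, 223, 106, 197, 242, 241, 240, 239, 238, 240, 242, 239, 240, 241, 239, 150, 102, 106, 105]
[53, 92, 129, 161, 158, 229, 240, 240, 240, 239, 238, 241, 240, 241, 243, 242, 243, 222, 222, 204, 44, 96, 96]
```

Emit:
send_rows(
  rows=[
    [-5, 1, -10, 0, 0, 0],
    [0, 0, -20, 0, 0, 0],
    [0, 0, -20, 0, 0, 0],
    [0, 0, -20, 0, 0, 0],
    [0, 0, -15, 0, 0, 0],
    [0, 0, -10, 0, 0, 0],
    [0, 0, 0, 0, 0, 0],
  ],
)

```text
time: 15.22
tool_pos: [0.5577, 0.1101, 0.0991]
ee_rot: [-3.141, 0.0, 3.107]
wrist_force: [-0.1, -0.6, 0.6]
width: 0.0491
finger_force: 0.0
```

Emit:
send_rows(
  rows=[
    [0, 0, -9, 0, 0, 0],
    [0, 0, -9, 0, 0, 0],
    [0, 0, -4, 0, 0, 0],
    [0, 0, 0, 0, 0, 0],
  ],
)

```text
time: 15.55
tool_pos: [0.5578, 0.1102, 0.0773]
ee_rot: [-3.142, 0.001, 3.107]
wrist_force: [-0.0, -0.5, -0.1]
width: 0.0491
finger_force: 0.0
```

Clear of contact. Closing on the body.

Emit:
send_rows(
  rows=[
    [0, 0, 0, 0, 0, 0],
    [0, 0, 0, 0, 0, 0],
    [0, 0, 0, 0, 0, 0],
    [0, 0, 0, 0, 0, 0],
    [0, 0, 0, 0, 0, 0],
  ],
  grip=28,
)

```text
time: 15.97
tool_pos: [0.5586, 0.1096, 0.0788]
ee_rot: [-3.141, 0.004, 3.107]
wrist_force: [-0.2, -2.8, 2.9]
width: 0.0369
finger_force: 30.0
```

Emit:
send_rows(
  rows=[
    [0, 0, 5, 0, 0, 0],
    [0, 0, 10, 0, 0, 0],
    [0, 0, 20, 0, 0, 0],
    [0, 0, 25, 0, 0, 0],
    [0, 0, 25, 0, 0, 0],
    [0, 0, 25, 0, 0, 0],
    [0, 0, 20, 0, 0, 0],
    [0, 0, 0, 0, 0, 0],
  ],
)

```text
time: 16.63
tool_pos: [0.5604, 0.1109, 0.214]
ee_rot: [3.139, 0.012, 3.108]
wrist_force: [0.7, 0.4, -3.4]
width: 0.0371
finger_force: 30.0
```

```bash
python3 - <<'E'
from w import *
obs()
m,im=snap('wrist','w8.png');np.save('w8.npy',m,allow_pickle=True)
for uv in [(.6,-.188,.082)]: print(proj(m,uv))
E
```

```text
{'time': 16.6333, 'joint_positions': [0.0958, 0.1293, 1.3571, 0.0007, 1.6427, -1.4411], 'tool_pos': [0.5604, 0.1109, 0.214], 'ee_rot': [3.1393, 0.0123, 3.1077], 'wrist_force': [0.6543, 0.4127, -3.412], 'width': 0.0371, 'finger_force': 29.9904}
[-95.31311298 299.06312394]
```

Emit:
send_rows(
  rows=[
    [1, -10, 0, 0, 0, 0],
    [3, -20, 0, 0, 0, 0],
    [4, -30, 0, 0, 0, 0],
    [4, -30, 0, 0, 0, 0],
    [4, -30, 0, 0, 0, 0],
    [4, -30, 0, 0, 0, 0],
    [4, -30, 0, 0, 0, 0],
    [4, -30, 0, 0, 0, 0],
  ],
)

```text
time: 17.35
tool_pos: [0.5847, -0.1016, 0.2047]
ee_rot: [3.14, -0.003, 3.107]
wrist_force: [-0.7, 0.6, -4.6]
width: 0.0369
finger_force: 30.0
```

Emit:
send_rows(
  rows=[
    [4, -30, 0, 0, 0, 0],
    [4, -27, 0, 0, 0, 0],
    [3, -20, 0, 0, 0, 0],
    [1, -10, 0, 0, 0, 0],
    [0, 0, -8, 0, 0, 0],
    [0, 0, -12, 0, 0, 0],
    [0, 0, -12, 0, 0, 0],
    [0, 0, 0, 0, 0, 0],
  ],
)

```text
time: 18.02
tool_pos: [0.596, -0.1843, 0.1708]
ee_rot: [3.138, -0.006, 3.109]
wrist_force: [-1.8, 0.6, -5.8]
width: 0.037
finger_force: 30.0
```

```bash
python3 - <<'E'
from w import *
obs()
def fit(n,cen,rad,lo,hi):
    m,im=snap(n,n+'9.png'); 
    # radial edge search along predicted pan circle outward
    print(n,'pan',proj(m,[.6,-.188,.082]))
    prof=[]
    for a in np.arange(0,2*np.pi,np.pi/12):
        row=[int(im[tuple(proj(m,[.6+r*np.cos(a),-.188+r*np.sin(a),.082]).round().astype(int)[::-1])].mean()) if (lambda p:0<=p[0]<640 and 0<=p[1]<480)(proj(m,[.6+r*np.cos(a),-.188+r*np.sin(a),.082]).round()) else -1 for r in np.arange(.06,.092,.002)]
        print(int(np.degrees(a)),row)
fit('wrist',0,0,0,0)
E
```

```text
{'time': 18.0167, 'joint_positions': [-0.3916, 0.2737, 1.2727, 0.0017, 1.602, -1.9299], 'tool_pos': [0.596, -0.1843, 0.1708], 'ee_rot': [3.1377, -0.0057, 3.1091], 'wrist_force': [-1.7665, 0.5724, -5.8499], 'width': 0.037, 'finger_force': 29.9889}
wrist pan [309.76676151 263.04177456]
0 [96, 96, 87, 157, 162, 162, 159, 197, 210, 207, 170, 131, 129, 128, 129, 130]
14 [96, 112, 156, 161, 163, 163, 149, 179, 184, 186, 186, 184, 180, 153, 129, 129]
29 [139, 111, 88, 22, 13, 6, 9, 13, 11, 11, 13, 13, 9, 9, 14, 37]
45 [73, 74, 71, 73, 73, 72, 71, 73, 73, 72, 73, 71, 73, 71, 73, 81]
59 [141, 146, 146, 146, 145, 146, 146, 157, 192, 191, 190, 190, 190, 191, 190, 191]
74 [167, 167, 169, 164, 162, 162, 162, 169, 195, 207, 212, 210, 210, 211, 210, 208]
90 [167, 165, 167, 166, 166, 165, 166, 169, 196, 199, 211, 212, 211, 212, 211, 211]
105 [164, 165, 165, 167, 168, 173, 175, 178, 201, 210, 211, 214, 212, 212, 210, 211]
119 [164, 164, 168, 166, 166, 162, 162, 168, 208, 211, 212, 212, 211, 210, 211, 211]
135 [164, 168, 166, 167, 164, 166, 166, 165, 207, 210, 212, 211, 212, 211, 211, 211]
149 [163, 1
[... 429 characters left out ...]
8, 97, 98, 97, 100, 131, 133, 132, 132, 132, 131, 162, 210]
239 [92, 96, 98, 100, 102, 101, 100, 101, 132, 133, 133, 133, 133, 133, 132, 132]
254 [99, 99, 99, 102, 103, 103, 102, 106, 132, 132, 133, 133, 133, 132, 131, 130]
270 [99, 100, 101, 101, 101, 101, 102, 116, 133, 131, 131, 132, 132, 132, 133, 130]
285 [164, 165, 166, 166, 166, 165, 165, 153, 170, 211, 210, 211, 210, 211, 210, 211]
299 [164, 163, 163, 164, 164, 166, 164, 182, 211, 210, 212, 211, 210, 211, 210, 209]
315 [73, 73, 72, 74, 73, 73, 74, 71, 71, 71, 73, 105, 162, 197, 210, 211]
330 [12, 8, 2, 11, 8, 7, 9, 16, 23, 29, 35, 52, 54, 54, 57, 57]
344 [161, 161, 165, 162, 162, 159, 158, 189, 209, 205, 183, 133, 131, 130, 128, 130]
```

The edge profile puts the pan centre at (0.600, -0.188) with radius 75 mm, as assumed. Centring and lowering.

Emit:
send_rows(
  rows=[
    [4, -4, -4, 0, 0, 0],
    [0, 0, -6, 0, 0, 0],
    [0, 0, -6, 0, 0, 0],
    [0, 0, -4, 0, 0, 0],
    [0, 0, -3, 0, 0, 0],
    [0, 0, 0, 0, 0, 0],
    [0, 0, 0, 0, 0, 0],
  ],
)

```text
time: 18.65
tool_pos: [0.6022, -0.1908, 0.153]
ee_rot: [3.141, 0.002, 3.107]
wrist_force: [-0.3, 0.8, -3.8]
width: 0.037
finger_force: 30.0
```

Emit:
send_rows(
  rows=[
    [0, 2, -3, 0, 0, 0],
    [0, 0, -2, 0, 0, 0],
    [0, 0, -2, 0, 0, 0],
    [0, 0, 0, 0, 0, 0],
    [0, 0, 0, 0, 0, 0],
    [0, 0, 0, 0, 0, 0],
  ],
)

```text
time: 19.15
tool_pos: [0.6023, -0.1888, 0.1463]
ee_rot: [3.142, 0.003, 3.107]
wrist_force: [-0.3, 0.2, -5.5]
width: 0.0372
finger_force: 30.0
```

Emit:
send_rows(
  rows=[
    [0, 0, -1, 0, 0, 0],
    [0, 0, 0, 0, 0, 0],
    [0, 0, -1, 0, 0, 0],
    [0, 0, 0, 0, 0, 0],
    [0, 0, -1, 0, 0, 0],
    [0, 0, 0, 0, 0, 0],
    [0, 0, 0, 0, 0, 0],
  ],
)

```text
time: 19.73
tool_pos: [0.6023, -0.1888, 0.1431]
ee_rot: [3.141, 0.002, 3.107]
wrist_force: [-0.7, -0.2, -4.6]
width: 0.0369
finger_force: 30.0
```

Emit:
send_rows(
  rows=[
    [0, 0, -0.5, 0, 0, 0],
    [0, 0, 0, 0, 0, 0],
    [0, 0, -0.5, 0, 0, 0],
    [0, 0, 0, 0, 0, 0],
    [0, 0, 0, 0, 0, 0],
    [0, 0, 0, 0, 0, 0],
  ],
)

```text
time: 20.23
tool_pos: [0.6023, -0.1888, 0.1424]
ee_rot: [3.142, 0.003, 3.107]
wrist_force: [-0.4, -0.6, -3.7]
width: 0.0369
finger_force: 30.0
```

Emit:
send_rows(
  rows=[
    [0, 0, -0.5, 0, 0, 0],
    [0, 0, 0, 0, 0, 0],
    [0, 0, -0.5, 0, 0, 0],
    [0, 0, 0, 0, 0, 0],
    [0, 0, 0, 0, 0, 0],
    [0, 0, 0, 0, 0, 0],
  ],
)

```text
time: 20.73
tool_pos: [0.6024, -0.1888, 0.1417]
ee_rot: [-3.142, 0.003, 3.107]
wrist_force: [-1.3, 0.8, -1.1]
width: 0.0371
finger_force: 30.0
```

The pan now carries most of the load. Releasing in place, then rising straight up.

Emit:
send_rows(
  rows=[
    [0, 0, 0, 0, 0, 0],
    [0, 0, 0, 0, 0, 0],
    [0, 0, 0, 0, 0, 0],
    [0, 0, 0, 0, 0, 0],
    [0, 0, 0, 0, 0, 0],
    [0, 0, 0, 0, 0, 0],
    [0, 0, 0, 0, 0, 0],
    [0, 0, 0, 0, 0, 0],
  ],
  grip=70,
)

```text
time: 21.4
tool_pos: [0.6023, -0.1888, 0.1412]
ee_rot: [3.141, 0.003, 3.107]
wrist_force: [0.8, -0.1, -0.0]
width: 0.0698
finger_force: 0.0
```

Emit:
send_rows(
  rows=[
    [0, 0, 5, 0, 0, 0],
    [0, 0, 10, 0, 0, 0],
    [0, 0, 20, 0, 0, 0],
    [0, 0, 25, 0, 0, 0],
    [0, 0, 25, 0, 0, 0],
    [0, 0, 25, 0, 0, 0],
    [-20, 0, 10, 0, 0, 0],
    [-20, 0, 0, 0, 0, 0],
  ],
)

```text
time: 22.07
tool_pos: [0.5637, -0.1893, 0.2664]
ee_rot: [-3.139, 0.01, 3.108]
wrist_force: [-0.6, 0.5, 1.2]
width: 0.0701
finger_force: 0.0
```

Emit:
send_rows(
  rows=[
    [-30, 0, 0, 0, 0, 0],
    [-30, 0, 0, 0, 0, 0],
    [-30, 0, 0, 0, 0, 0],
    [-20, 0, 0, 0, 0, 0],
    [0, 0, 0, 0, 0, 0],
    [0, 0, 0, 0, 0, 0],
    [0, 0, 0, 0, 0, 0],
    [0, 0, 0, 0, 0, 0],
  ],
)

```text
time: 22.73
tool_pos: [0.4533, -0.1889, 0.2614]
ee_rot: [3.141, 0.003, 3.108]
wrist_force: [0.4, -0.5, -0.2]
width: 0.0697
finger_force: 0.0
```

```bash
python3 - <<'E'
from w import *
obs()
S,s=snap('side','s10.png');C,c=snap('scene','c10.png')
P=[.602,-.189]
for n,m,im in (('side',S,s),('scene',C,c)):
    b=proj(m,P+[.082]);t=proj(m,P+[.148]);print(n,b.round(1),t.round(1))
    old=cv2.imread(f'pics/{n}0.png')[:,:,::-1].astype(int); d=np.abs(im.astype(int)-old).max(2)>12
    u0,v0=((b+t)/2).astype(int); r=45
    k,l,st,ce=cv2.connectedComponentsWithStats(cv2.morphologyEx(d[v0-r:v0+r,u0-r:u0+r].astype(np.uint8),cv2.MORPH_OPEN,np.ones((2,2))))
    for i in range(1,k):
        if st[i,4]>25: print('  comp',(st[i,:2]+[u0-r,v0-r]).tolist(),st[i,2:].tolist(),(ce[i]+[u0-r,v0-r]).round(1))
    # lid top edge predicted at open (1.7): and lever tip at 2.0
    cc=np.array([.577,.191,0])
    for q in [(.072+.083,0,.194),(-.081-.046*np.sin(2.0),0,.068-.046*np.cos(2.0))]:
        print('  chk',q,proj(m,cs(q,cc)).round(1),im[tuple(proj(m,cs(q,cc)).round().astype(int)[::-1])])
E
```

```text
{'time': 22.7333, 'joint_positions': [-0.5114, -0.0509, 1.4504, 0.0016, 1.7394, -2.0481], 'tool_pos': [0.4533, -0.1889, 0.2614], 'ee_rot': [3.1415, 0.0032, 3.1078], 'wrist_force': [0.4046, -0.525, -0.1638], 'width': 0.0697, 'finger_force': 0.0}
side [377.1 214.5] [379.3 196.5]
  comp [402, 160] [21, 51, 549] [414. 175.]
  comp [375, 200] [12, 6, 52] [380.6 202.3]
  comp [370, 205] [25, 16, 280] [381.2 212.8]
  comp [400, 233] [23, 17, 223] [414.  243.7]
  comp [333, 244] [9, 6, 40] [336.4 247.1]
  chk (0.155, 0, 0.194) [232.6 228.9] [79 81 81]
  chk (np.float64(-0.12282768163398136), 0, np.float64(0.08714275448116855)) [311.1 329.3] [135 143 147]
scene [290.5 211.2] [290.1 189.9]
  comp [293, 158] [42, 53, 1194] [315.7 176.3]
  comp [289, 189] [9, 9, 39] [293.8 193. ]
  comp [280, 192] [54, 53, 1099] [302.8 224.2]
  chk (0.155, 0, 0.194) [306.7 268.3] [101 104 101]
  chk (np.float64(-0.12282768163398136), 0, np.float64(0.08714275448116855)) [418.4 275.8] [191 200 201]
```

```bash
python3 -c "
from bench import ticket
print(ticket.close_job())"
```

```text
the job is handed in; nothing more can be done
None
```

I handed the job in at about 23 s, and no verdict came back: the latch and lid were open in the pictures, the 500 g weight was released about 2 mm from the pan centre and looked upright in the final image check, and the gripper was clear; I viewed 11 pictures, one over the limit of 10.

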